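# Press the contact strip's studs home in order

## Robot

A 6-joint arm with a two-finger parallel gripper is mounted at the origin on the work surface. World frame = base frame: x ahead of the robot, y to its left, z up, the work surface at z = 0. Lengths are in m, angles in degrees, forces in N, time in s.
With the tool pointing down it reaches from about 0.35 to 0.875 m from the base axis. Payload 4.2 kg.
Tool frame: the origin (TCP) lies midway between the tips of the shut fingers; the grasp point (between the pads) lies 19 mm behind it; z points along the fingers, y is the line along which they close (so a half turn about z gives the same grasp; the last joint's range is limited). The gripper opens to 87 mm and grips with 3 to 60 N. Pads are 19 mm wide; open, the fingers measure 117 mm over their backs; the gripper's body (75 mm by 190 mm) begins 51 mm behind the grasp point.
Start: joints at [-51.818, 22.042, 0.453, 0, -68.411, -14.817], TCP at [0.248, -0.574, 0.223] pointing down, gripper open.
Joint ranges: [-179.83, 179.83], [-69.29, 118.12], [-61.27, 80.66], [-181.25, 117.63], [-171.15, -9.14], [-177.46, 177.46]. Speed limits (degrees/s): [159.86, 159.86, 180, 180, 180, 180].

## Interface

Orientations are given as a 3x3 rotation matrix whose columns are the frame's x, y, z axes.
In Python, from station import * gives the robot as it stands.
- The arm moves only by the tool move_arm, never from a script. Its argument "targets" is text: rows parted by semicolons, each of 4 numbers parted by spaces: the shift along the world's x, y, z in units of 25 mm (1.0 is 25 mm), then the turn about the world's z in units of 5 degrees (1.0 is 5 degrees). In form: tx ty tz spin; .... A call has 1 to 10 rows; each row shifts and turns the commanded pose from where the row before left it; what a row does not reach is not made up. A row lasts 1/12 s, in which the tool goes at most 41.7 mm and 7.16 degrees, less where a joint would pass 70% of its speed; a pose out of reach is approached as far as the arm can. A call is refused whole if a number of a shift passes 1 or a number of a turn 1, either way. A call with a gripper value outside its range is refused whole. "gripper" is the finger opening in mm, from 0 to 87, set as the call begins (left out, the last holds). The fingers move at their own pace and stop on an object; the grip force is fixed at half the most. Time passes only in rows, so rows that do not move let the fingers close. It gives the time, the measured TCP pose, the force, the opening and the grip force at its end, in the units of the state.
- sense(): the state, without advancing time (a new reading comes with each control period).
- capture(name): name is "side" or "top" or "wrist"; returns a dict with "image" (480x640x3 uint8, blue, green, red), "fx", "fy", "cx", "cy" (pixels), "D" ([k1, k2, p1, p2, k3] as OpenCV has them; the pictures are not rectified), "world_from_camera" (4x4, takes a point from camera to world coordinates); the wrist camera has in their place "hand_eye" (4x4, takes a point from camera to tool coordinates, whose origin is the TCP and whose axes are the flange's). Camera axes: x right, y up, looking along -z (the intrinsics and any distortion apply to the point x, -y, -z); pixel columns grow to the right and rows downward; lengths in m; the calibration is good to about 2 mm. A picture is of the moment at which its call begins: read the wrist's pose just before it. There is no depth.
- finish_job(): hands the job in; it is judged then, once.
The state is a dict: "time_s": time; "joints": joint angles; "joint_velocities": joint speeds; "effort": joint torques, N m; "tcp_pos": TCP position; "ee_rot": TCP orientation; "wrist_force": force on the tool from outside, world axes, zero at the start; "moment": the same for the moment, N m; "gripper_width": opening from 0.0 (shut) to 1.0 (fully open); "gripper_force": force on a finger pad.
Only numpy, scipy, OpenCV 4.12 (cv2) and the standard library are available. Lean on these libraries where they do the work, as an engineer would, in place of code of your own. Each camera call takes 0.05 s, during which the arm holds its last target. There are 200 camera calls.

## Task

On the yellow strip in its fixture, press the red-headed stud straight down with a light fingertip push until it is fully home, its steel flange down on its collar, then the white one, then the blue one, in that order. Leave the black-headed stud standing as it is. Press only: do not pull any stud up, and leave the bin, spare strip, bushing and screwdriver where they are.

Things in the scene. Friction and masses are not known exactly. Their poses are not given: they have to be found in the camera images.
- fixture: fixed steel base plate, 90 mm wide, 360 mm long and 25 mm high, with a yellow contact strip (44 x 340 mm, 12 mm thick) along its middle, the strip's top 37 mm above the table. Origin: centre of the underside, on the table; y axis along the strip, z up. Four studs stand in a row on the strip, about 70 mm apart (54 mm at least), their colours in any order
- red_socket: round aluminium collar, 30 mm across and 4 mm high, fixed on the strip, in which the red-headed stud slides, and that stud with it. Origin: centre of the collar's underside (37 mm above the table), on the stud's axis; z up
- red_head (a point): centre of the top face of the red stud's head, a flat red disc 28 mm across and 8 mm thick, sprung on the stud. Unpressed, its top is 78 mm above the table at joint value 0 and 64 mm when the stud is home. Pressed, it gives 0.83 mm per newton, at most 12 mm: 3 N (2.5 mm) starts the stud sliding; with the stud home, 7 N puts the top at 58 mm. Let go, it springs back
- red_stud (a joint): how far the red stud is pushed down, m: starts between 0 and 0.003; 0.014 is home, its steel flange (20 mm across) on the collar, a hard stop; below 0 it has been pulled up (to -0.02 at most). About 3 N of friction; it stays where it is left
- white_socket: round aluminium collar, 30 mm across and 4 mm high, fixed on the strip, in which the white-headed stud slides, and that stud with it. Origin: centre of the collar's underside (37 mm above the table), on the stud's axis; z up
- white_head (a point): centre of the top face of the white stud's head, a flat white disc 28 mm across and 8 mm thick, sprung on the stud. Unpressed, its top is 78 mm above the table at joint value 0 and 64 mm when the stud is home. Pressed, it gives 0.83 mm per newton, at most 12 mm: 3 N (2.5 mm) starts the stud sliding; with the stud home, 7 N puts the top at 58 mm. Let go, it springs back
- white_stud (a joint): how far the white stud is pushed down, m: starts between 0 and 0.003; 0.014 is home, its steel flange (20 mm across) on the collar, a hard stop; below 0 it has been pulled up (to -0.02 at most). About 3 N of friction; it stays where it is left
- blue_socket: round aluminium collar, 30 mm across and 4 mm high, fixed on the strip, in which the blue-headed stud slides, and that stud with it. Origin: centre of the collar's underside (37 mm above the table), on the stud's axis; z up
- blue_head (a point): centre of the top face of the blue stud's head, a flat blue disc 28 mm across and 8 mm thick, sprung on the stud. Unpressed, its top is 78 mm above the table at joint value 0 and 64 mm when the stud is home. Pressed, it gives 0.83 mm per newton, at most 12 mm: 3 N (2.5 mm) starts the stud sliding; with the stud home, 7 N puts the top at 58 mm. Let go, it springs back
- blue_stud (a joint): how far the blue stud is pushed down, m: starts between 0 and 0.003; 0.014 is home, its steel flange (20 mm across) on the collar, a hard stop; below 0 it has been pulled up (to -0.02 at most). About 3 N of friction; it stays where it is left
- black_socket: round aluminium collar, 30 mm across and 4 mm high, fixed on the strip, in which the black-headed stud slides, and that stud with it. Origin: centre of the collar's underside (37 mm above the table), on the stud's axis; z up
- black_head (a point): centre of the top face of the black stud's head, a flat black disc 28 mm across and 8 mm thick, sprung on the stud. Unpressed, its top is 78 mm above the table at joint value 0 and 64 mm when the stud is home. Pressed, it gives 0.83 mm per newton, at most 12 mm: 3 N (2.5 mm) starts the stud sliding; with the stud home, 7 N puts the top at 58 mm. Let go, it springs back
- black_stud (a joint): how far the black stud is pushed down, m: starts between 0 and 0.003; 0.014 is home, its steel flange (20 mm across) on the collar, a hard stop; below 0 it has been pulled up (to -0.02 at most). About 3 N of friction; it stays where it is left
- bin: loose black open plastic bin 100 x 150 x 55 mm with steel pins in it, beyond the strip; bystander. Origin: centre of the underside
- spare_strip: loose short yellow strip 30 x 150 x 10 mm with four upright steel pins to 32 mm height, beyond the strip; bystander. Origin: centre of the underside
- bushing: loose brass bushing 32 mm across, 30 mm high, standing on the robot's side of the strip; bystander. Origin: centre of the underside
- screwdriver: loose screwdriver with a green handle, 180 mm long and 26 mm high, lying on the robot's side of the strip, along it; bystander. Origin: on the table under the middle of its length; x axis towards the tip

How it is judged:
By the outcome, as a careful person would: the job done as asked, in the order asked, and still so for the second after the job is handed in, with the robot touching nothing.
It also fails if it takes over 48 s, if anything falls off the work surface, if the arm or the gripper's body presses on something with over 40 N, if the wrist force passes 120 N, or if a joint passes its speed limit or range.

## Working session

There is one attempt and no reset: what is moved stays moved. The work goes in short steps, Python scripts to look and compute and a tool call to move; the robot and the scene stay as the last step left them, time stands still between calls to the robot, and variables do not carry over. Pictures are saved under pics/ and viewed, at most 10 in all, crops included, and the job is handed in when it is done.

Besides the shell and the picture viewer there is one more tool, called after "Request:" as name(argument=value, ...) on one line, values as JSON. move_arm: Moves the arm, as the interface text tells. Its arguments: {"type":"object","properties":{"targets":{"type":"string"},"gripper":{"type":"number"}},"required":["targets"]}

```bash
mkdir -p pics
python3 - <<'E'
from station import *
import cv2
s=sense();print(s['time_s'],s['tcp_pos'],s['ee_rot'],s['gripper_width'])
for n in("top","side"):
    c=capture(n);cv2.imwrite(f"pics/{n}0.png",c["image"]);print(n,c["fx"],c["D"],c["world_from_camera"])
E
```

```text
0.0 [ 0.24763952 -0.57317505  0.22145814] [[-9.18062757e-01 -3.96433789e-01 -1.01258714e-03]
 [-3.96435059e-01  9.18060580e-01  2.00378129e-03]
 [ 1.35249725e-04  2.24102201e-03 -9.99997480e-01]] 1.001433974533036
top 485.12133574421483 [-0.071289  0.        0.        0.        0.      ] [[-1.86279275e-03  9.91370284e-01 -1.31078180e-01  4.83240713e-01]
 [-9.99731219e-01 -4.87530545e-03 -2.26654115e-02  2.47193093e-04]
 [-2.31088616e-02  1.31000727e-01  9.91112905e-01  7.78654858e-01]
 [ 0.00000000e+00  0.00000000e+00  0.00000000e+00  1.00000000e+00]]
side 487.8098814970714 [0.04415976 0.         0.         0.         0.        ] [[ 0.97253781  0.15784419 -0.17104217  0.44647566]
 [-0.23200807  0.59904    -0.76637024 -0.50165894]
 [-0.01850599  0.78500719  0.61921017  0.47764746]
 [ 0.          0.          0.          1.        ]]
```

View pics/top0.png

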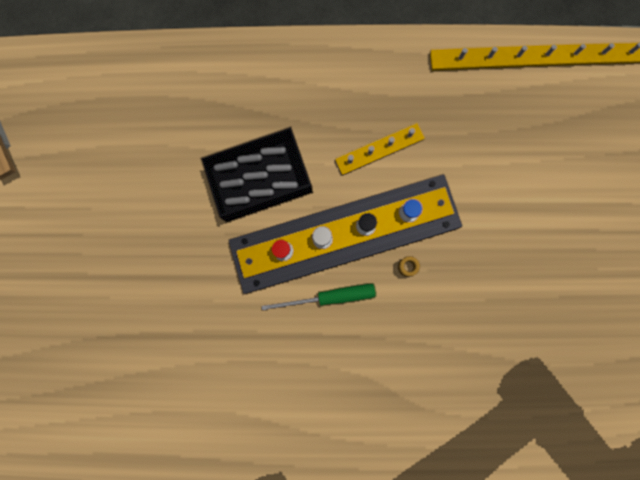

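View pics/side0.png

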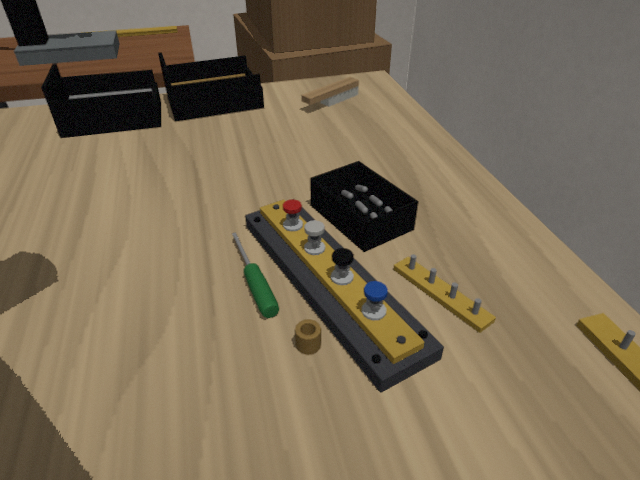

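The top view shows the heads at about red (281,249), white (321,238), black (367,223) and blue (412,209). In the side view they are at red (292,206), white (315,229), black (343,257) and blue (376,291). I'll measure them in both views.

```bash
cat > h.py <<'E'
import cv2,numpy as np
from station import *
def ray(c,uv):
    K=np.array([[c["fx"],0,c["cx"]],[0,c["fy"],c["cy"]],[0,0,1]])
    p=cv2.undistortPoints(np.array([[uv]],float),K,np.array(c["D"]))[0,0]
    T=c["world_from_camera"];d=T[:3,:3]@[p[0],-p[1],-1];return T[:3,3],d
def onz(c,uv,z):
    o,d=ray(c,uv);return o+d*(z-o[2])/d[2]
def tri(a,b):
    A=[];r=[]
    for o,d in(a,b):
        d=d/np.linalg.norm(d);P=np.eye(3)-np.outer(d,d);A.append(P);r.append(P@o)
    return np.linalg.lstsq(np.vstack(A),np.hstack(r),rcond=None)[0]
SEED={"top":dict(red=(281,249),white=(321,236),black=(367,222),blue=(412,209)),
 "side":dict(red=(292,206),white=(315,228),black=(343,256),blue=(376,290))}
def mask(img,col):
    b,g,r=[img[...,i].astype(int) for i in range(3)];mx=np.maximum(np.maximum(b,g),r);mn=np.minimum(np.minimum(b,g),r)
    return {"red":(r>90)&(r>2*g),"blue":(b>90)&(b>1.4*r),"white":(mx-mn<30)&(mn>180),"black":mx<50}[col].astype(np.uint8)
def heads(c,n,R=16):
    out={}
    for k,(u,v) in SEED[n].items():
        m=mask(c["image"],k);w=np.zeros_like(m);w[v-R:v+R,u-R:u+R]=1
        N,l,s,ce=cv2.connectedComponentsWithStats(m*w)
        i=1+np.argmax(s[1:,4]);out[k]=(ce[i],s[i])
    return out
E
python3 - <<'E'
from h import *
C={n:capture(n) for n in("top","side")};H={n:heads(C[n],n) for n in C}
for k in SEED["top"]:
    t,s=H["top"][k],H["side"][k]
    print(k,t[0].round(1),t[1],s[0].round(1),s[1],"| top@.077",onz(C["top"],t[0],.077).round(4),"side@.074",onz(C["side"],s[0],.074).round(4),"tri",tri(ray(C["top"],t[0]),ray(C["side"],s[0])).round(4))
a=cv2.resize(C["top"]["image"][190:270,260:440],None,fx=4,fy=4,interpolation=0);b=cv2.resize(C["side"]["image"][190:320,270:400],None,fx=4,fy=4,interpolation=0)[:,:]
cv2.imwrite("pics/a.png",cv2.vconcat([a[:, :720]]));cv2.imwrite("pics/b.png",b)
E
```

```text
Traceback (most recent call last):
  File "h.py", line 24, in heads
    i=1+np.argmax(s[1:,4]);out[k]=(ce[i],s[i])
        ~~~~~~~~~^^^^^^^^^
ValueError: attempt to get argmax of an empty sequence
```

```bash
cat > m.py <<'E'
from h import *
C={n:capture(n) for n in("top","side")}
for n in C:
    for k,(u,v) in SEED[n].items():print(n,k,C[n]["image"][v,u],end=' ')
print()
a=cv2.resize(C["top"]["image"][190:270,260:440],None,fx=4,fy=4,interpolation=0);b=cv2.resize(C["side"]["image"][190:320,270:400],None,fx=4,fy=4,interpolation=0)
cv2.imwrite("pics/a.png",a);cv2.imwrite("pics/b.png",b)
H={n:heads(C[n],n) for n in C}
for k in SEED["top"]:
    t,s=H["top"][k],H["side"][k]
    print(k,t[0].round(1),t[1],s[0].round(1),s[1],"| top@.077",onz(C["top"],t[0],.077).round(4),"side@.074",onz(C["side"],s[0],.074).round(4),"tri",tri(ray(C["top"],t[0]),ray(C["side"],s[0])).round(4))
E
sed -i 's/mn>180/mn>150/' h.py; python3 m.py
```

```text
top red [ 28  33 173] top white [165 171 174] top black [37 34 36] top blue [169  93  49] side red [ 34  34 144] side white [141 148 148] side black [13 15 18] side blue [128  66  35] 
red [280.2 248.6] [271 240  19  18 262] [291.9 205.8] [283 199  18  14 191] | top@.077 [0.5511 0.0735 0.077 ] side@.074 [0.5517 0.0719 0.074 ] tri [0.5518 0.0739 0.0725]
white [322.5 236.2] [314 228  18  20 247] [300.  223.5] [299 221   3   6  10] | top@.077 [0.569  0.0118 0.077 ] side@.074 [0.5537 0.0271 0.074 ] tri [0.5594 0.0126 0.0853]
black [366.8 222.1] [359 214  17  17 218] [342.4 257.6] [332 248  22  21 335] | top@.077 [ 0.5896 -0.0529  0.077 ] side@.074 [ 0.5897 -0.0566  0.074 ] tri [ 0.5906 -0.0533  0.071 ]
blue [412.  208.3] [403 200  19  18 255] [375.5 289.4] [364 281  23  19 314] | top@.077 [ 0.6097 -0.1194  0.077 ] side@.074 [ 0.6107 -0.1206  0.074 ] tri [ 0.6106 -0.1201  0.0735]
```

View pics/a.png

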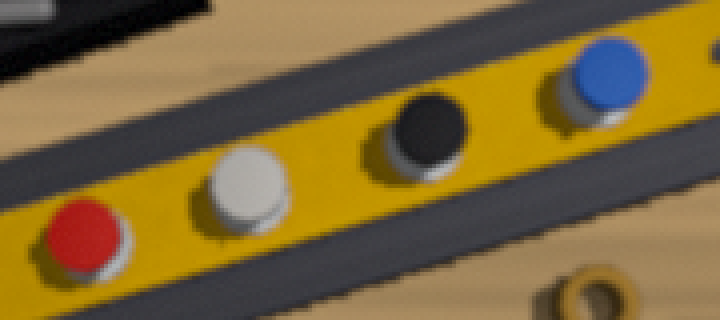

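The top crop shows all four heads clearly, with white centred at about full-frame (322,236). The four points lie on one line, 64 to 70 mm apart, and the triangulated heights agree. I'll shut the gripper and travel above red.

Request:
move_arm(targets="0.47 1 0 0;0.47 1 0 0;0.47 1 0 0;0.47 1 0 0;0.47 1 0 0;0.47 1 0 0;0.47 1 0 0;0.47 1 0 0;0.47 1 0 0;0.47 1 0 0", gripper=0)

```text
time_s: 1.13
tcp_pos: [0.3657, -0.3224, 0.2227]
ee_rot: [[-0.918, -0.397, 0.0], [-0.397, 0.918, -0.0], [-0.0, -0.0, -1.0]]
wrist_force: [0.4, -0.1, -0.8]
gripper_width: 0.325
gripper_force: 0.0
```

Request:
move_arm(targets="0.47 1 0 0;0.47 1 0 0;0.47 1 0 0;0.47 1 0 0;0.47 1 0 0;0.47 1 0 0;0.47 1 0 0;0.47 1 0 0;0.47 1 0 0;0.47 1 0 0")

```text
time_s: 1.97
tcp_pos: [0.4832, -0.0724, 0.2228]
ee_rot: [[-0.918, -0.397, 0.0], [-0.397, 0.918, 0.0], [-0.0, -0.0, -1.0]]
wrist_force: [-0.1, -0.3, 0.5]
gripper_width: 0.008
gripper_force: 0.0
```

Request:
move_arm(targets="0.47 1 0 0;0.47 1 0 0;0.47 1 0 0;0.47 1 0 0;0.47 0.9 0 0;0.4 0.9 0 0;0 0 0 0;0 0 0 0;0 0 0 0")

```text
time_s: 2.72
tcp_pos: [0.5512, 0.0711, 0.2223]
ee_rot: [[-0.918, -0.397, -0.001], [-0.397, 0.918, -0.0], [0.001, 0.0, -1.0]]
wrist_force: [0.1, 0.1, -1.0]
gripper_width: 0.003
gripper_force: 0.0
```

Request:
move_arm(targets="0.02 0.09 -0.9 0;0 0 -0.9 0;0 0 -0.9 0;0 0 -0.9 0;0 0 -0.9 0;0 0 -0.7 0;0 0 0 0;0 0 0 0;0 0 0 0")

```text
time_s: 3.47
tcp_pos: [0.5529, 0.0732, 0.0939]
ee_rot: [[-0.918, -0.396, 0.002], [-0.396, 0.918, 0.0], [-0.002, -0.001, -1.0]]
wrist_force: [0.2, 1.0, 0.3]
gripper_width: 0.005
gripper_force: 0.0
```

Request:
move_arm(targets="0 0 -0.12 0;0 0 -0.12 0;0 0 -0.12 0;0 0 -0.12 0;0 0 -0.12 0;0 0 -0.12 0;0 0 0 0;0 0 0 0;0 0 0 0")

```text
time_s: 4.22
tcp_pos: [0.5522, 0.0735, 0.0747]
ee_rot: [[-0.918, -0.397, -0.0], [-0.397, 0.918, -0.0], [0.0, -0.0, -1.0]]
wrist_force: [-0.3, 0.3, 2.3]
gripper_width: 0.008
gripper_force: 0.8
```

Request:
move_arm(targets="0 0 -0.08 0;0 0 -0.08 0;0 0 -0.08 0;0 0 -0.08 0;0 0 -0.08 0;0 0 0 0;0 0 0 0")

```text
time_s: 4.8
tcp_pos: [0.5522, 0.0735, 0.0644]
ee_rot: [[-0.918, -0.397, -0.0], [-0.397, 0.918, -0.0], [0.0, 0.0, -1.0]]
wrist_force: [-0.7, 1.0, 2.8]
gripper_width: 0.01
gripper_force: 1.1
```

Request:
move_arm(targets="0 0 -0.04 0;0 0 -0.04 0;0 0 -0.04 0;0 0 -0.04 0;0 0 0 0;0 0 0 0;0 0 0 0")

```text
time_s: 5.38
tcp_pos: [0.5522, 0.0736, 0.0607]
ee_rot: [[-0.918, -0.397, 0.0], [-0.397, 0.918, 0.0], [-0.0, -0.0, -1.0]]
wrist_force: [-0.8, -0.3, 3.9]
gripper_width: 0.005
gripper_force: 2.2
```

```bash
python3 -c "
from station import *
s=sense();print(s['tcp_pos'],s['wrist_force'],s['ee_rot'][2])"
```

```text
[0.55223211 0.07355281 0.06074623] [-0.83756107 -0.28504091  3.91369389] [-2.83650605e-04 -7.71126089e-05 -9.99999957e-01]
```

Force is rising as expected near home, so I'll press on to about 58 mm.

Request:
move_arm(targets="0 0 -0.04 0;0 0 -0.04 0;0 0 -0.03 0;0 0 0 0;0 0 0 0;0 0 0 0")

```text
time_s: 5.88
tcp_pos: [0.5523, 0.0736, 0.0584]
ee_rot: [[-0.918, -0.397, 0.0], [-0.397, 0.918, -0.0], [-0.0, -0.0, -1.0]]
wrist_force: [-1.1, 0.0, 6.5]
gripper_width: 0.005
gripper_force: 3.6
```

Request:
move_arm(targets="0 0 0 0;0 0 0 0")

```text
time_s: 6.05
tcp_pos: [0.5523, 0.0736, 0.0584]
ee_rot: [[-0.918, -0.397, 0.001], [-0.397, 0.918, 0.0], [-0.0, -0.0, -1.0]]
wrist_force: [-1.5, -0.2, 7.3]
gripper_width: 0.004
gripper_force: 3.6
```

Red reads 7 N at 58 mm, which means home. Next is white.

Request:
move_arm(targets="0 0 0.4 0;0 0 0.5 0;0 0 0.6 0;0.23 -0.82 0 0;0.23 -0.82 0 0;0.23 -0.83 0 0;0 0 0 0;0 0 0 0;0 0 0 0")

```text
time_s: 6.8
tcp_pos: [0.569, 0.0118, 0.095]
ee_rot: [[-0.918, -0.396, -0.001], [-0.396, 0.918, 0.0], [0.001, 0.0, -1.0]]
wrist_force: [0.5, 0.1, -1.1]
gripper_width: 0.006
gripper_force: 0.0
```

Request:
move_arm(targets="0 0 -0.12 0;0 0 -0.12 0;0 0 -0.12 0;0 0 -0.12 0;0 0 -0.12 0;0 0 -0.12 0;0 0 -0.1 0;0 0 0 0;0 0 0 0;0 0 0 0")

```text
time_s: 7.63
tcp_pos: [0.5694, 0.0119, 0.075]
ee_rot: [[-0.918, -0.397, 0.0], [-0.397, 0.918, 0.0], [-0.0, 0.0, -1.0]]
wrist_force: [-1.0, 1.6, 1.2]
gripper_width: 0.004
gripper_force: 0.9
```

Request:
move_arm(targets="0 0 -0.08 0;0 0 -0.08 0;0 0 -0.08 0;0 0 -0.08 0;0 0 -0.08 0;0 0 -0.08 0;0 0 -0.04 0;0 0 -0.04 0;0 0 0 0;0 0 0 0")

```text
time_s: 8.47
tcp_pos: [0.5695, 0.0118, 0.061]
ee_rot: [[-0.918, -0.397, 0.0], [-0.397, 0.918, 0.0], [-0.0, -0.0, -1.0]]
wrist_force: [-1.4, 0.8, 3.3]
gripper_width: 0.005
gripper_force: 2.0
```

Request:
move_arm(targets="0 0 -0.04 0;0 0 -0.04 0;0 0 -0.03 0;0 0 0 0;0 0 0 0;0 0 0 0")

```text
time_s: 8.97
tcp_pos: [0.5695, 0.0118, 0.0586]
ee_rot: [[-0.918, -0.397, 0.0], [-0.397, 0.918, -0.0], [-0.0, -0.0, -1.0]]
wrist_force: [-1.0, 2.4, 7.1]
gripper_width: 0.006
gripper_force: 3.4
```

Request:
move_arm(targets="0 0 0 0;0 0 0 0")

```text
time_s: 9.13
tcp_pos: [0.5695, 0.0118, 0.0586]
ee_rot: [[-0.918, -0.397, 0.001], [-0.397, 0.918, -0.0], [-0.0, -0.0, -1.0]]
wrist_force: [-1.2, 1.0, 6.2]
gripper_width: 0.006
gripper_force: 3.4
```

White is home as well. Next is blue, passing high over black.

Request:
move_arm(targets="0 0 0.4 0;0 0 0.8 0;0 0 0.8 0;0 0 0.4 0;0.27 -0.87 0 0;0.27 -0.87 0 0;0.27 -0.88 0 0;0.27 -0.88 0 0;0.27 -0.88 0 0;0.28 -0.88 0 0")

```text
time_s: 9.97
tcp_pos: [0.6098, -0.1209, 0.1175]
ee_rot: [[-0.918, -0.396, -0.001], [-0.396, 0.918, 0.0], [0.001, 0.001, -1.0]]
wrist_force: [0.7, 0.3, 0.5]
gripper_width: 0.004
gripper_force: 0.0
```

Request:
move_arm(targets="0 0 0 0;0 0 0 0;0 0 -0.5 0;0 0 -0.45 0;0 0 0 0;0 0 0 0")

```text
time_s: 10.47
tcp_pos: [0.6092, -0.1191, 0.0932]
ee_rot: [[-0.918, -0.397, -0.003], [-0.397, 0.918, -0.0], [0.003, 0.001, -1.0]]
wrist_force: [0.2, 0.2, -0.3]
gripper_width: 0.01
gripper_force: 0.0
```

Request:
move_arm(targets="0 0 -0.12 0;0 0 -0.12 0;0 0 -0.12 0;0 0 -0.12 0;0 0 -0.12 0;0 0 -0.12 0;0 0 -0.1 0;0 0 0 0;0 0 0 0;0 0 0 0")

```text
time_s: 11.3
tcp_pos: [0.6101, -0.1198, 0.0741]
ee_rot: [[-0.918, -0.397, 0.0], [-0.397, 0.918, -0.0], [-0.0, -0.0, -1.0]]
wrist_force: [-0.8, -0.1, 1.8]
gripper_width: 0.007
gripper_force: 0.8
```

Request:
move_arm(targets="0 0 -0.08 0;0 0 -0.08 0;0 0 -0.08 0;0 0 -0.08 0;0 0 -0.08 0;0 0 -0.08 0;0 0 -0.04 0;0 0 0 0;0 0 0 0")

```text
time_s: 12.05
tcp_pos: [0.6102, -0.1198, 0.061]
ee_rot: [[-0.918, -0.397, 0.0], [-0.397, 0.918, -0.0], [-0.0, -0.0, -1.0]]
wrist_force: [-1.4, 0.4, 4.0]
gripper_width: 0.008
gripper_force: 2.0
```

Request:
move_arm(targets="0 0 -0.04 0;0 0 -0.04 0;0 0 -0.03 0;0 0 0 0;0 0 0 0;0 0 0 0")

```text
time_s: 12.55
tcp_pos: [0.6103, -0.1198, 0.0587]
ee_rot: [[-0.918, -0.397, 0.001], [-0.397, 0.918, -0.0], [-0.0, -0.0, -1.0]]
wrist_force: [-2.5, 0.5, 6.6]
gripper_width: 0.006
gripper_force: 3.4
```

Request:
move_arm(targets="0 0 0 0;0 0 0 0")

```text
time_s: 12.72
tcp_pos: [0.6103, -0.1198, 0.0588]
ee_rot: [[-0.918, -0.397, 0.001], [-0.397, 0.918, -0.0], [-0.0, -0.0, -1.0]]
wrist_force: [-1.6, 0.8, 6.6]
gripper_width: 0.004
gripper_force: 3.3
```

Blue is home. I'll lift off, back away and check with a picture.

Request:
move_arm(targets="0 0 0.4 0;0 0 0.8 0;0 0 0.9 0;0 0 0.9 0;-0.5 -0.8 0.9 0;-0.5 -0.9 0.9 0;-0.5 -0.9 0.5 0;-0.5 -0.9 0 0;-0.5 -0.9 0 0;-0.5 -0.9 0 0")

```text
time_s: 13.55
tcp_pos: [0.5343, -0.2529, 0.1907]
ee_rot: [[-0.918, -0.397, 0.0], [-0.397, 0.918, 0.001], [-0.001, 0.0, -1.0]]
wrist_force: [-1.0, -0.2, -0.1]
gripper_width: 0.003
gripper_force: 0.0
```

Request:
move_arm(targets="-0.5 -0.9 0 0;-0.5 -0.9 0 0;-0.5 -0.9 0 0;-0.5 -0.9 0 0;-0.5 -0.9 0 0;-0.5 -0.9 0 0;0 0 0 0;0 0 0 0;0 0 0 0")

```text
time_s: 14.3
tcp_pos: [0.46, -0.3869, 0.1902]
ee_rot: [[-0.918, -0.396, -0.0], [-0.396, 0.918, 0.001], [0.0, 0.001, -1.0]]
wrist_force: [0.3, 0.4, 0.0]
gripper_width: 0.002
gripper_force: 0.0
```

Run:
```python
from h import *
for n,(y0,y1,x0,x1) in dict(side=(190,330,255,425)).items():
    im=capture(n)["image"];o=cv2.imread(f"pics/{n}0.png")
    f=lambda a:cv2.resize(a[y0:y1,x0:x1],(400,330),interpolation=cv2.INTER_CUBIC)
    cv2.imwrite("pics/cmp.png",cv2.hconcat([f(o),f(im)]))
    C=capture("top")
    for k,(t,s) in heads(C,"top").items(): print(k,t.round(1),s)
    for col,p in (("red",(292,209)),("blue",(376,293)),("black",(343,257))):
        for w in(o,im):
            N,l,s,ce=cv2.connectedComponentsWithStats(mask(w,col)); i=l[p[1],p[0]]; print(col,ce[i].round(1),s[i])
print(sense()['tcp_pos'])
```

```text
red [280.9 249.3] [272 241  18  18 255]
white [322.4 237. ] [314 228  18  19 244]
black [366.8 222.1] [359 214  17  17 213]
blue [410.6 209.7] [402 201  18  18 250]
red [291.9 205.8] [283 199  18  14 193]
red [319.5 239.5] [     0      0    640    480 307200]
blue [375.5 289.5] [364 281  24  19 318]
blue [319.5 239.5] [     0      0    640    480 307200]
black [342.4 257.5] [332 248  22  22 334]
black [324.1 219. ] [     0      0    640    480 261971]
[ 0.46052707 -0.38644942  0.19040828]
```

View pics/cmp.png

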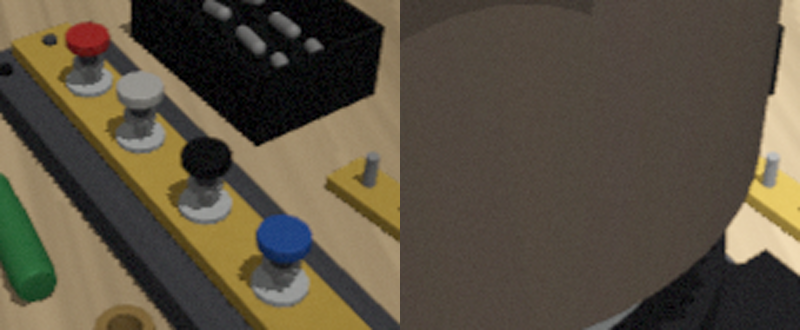

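The left half (before) shows all the studs standing. In the right half (after) the arm blocks the side camera. I'll go back to the start pose, where the view was clear.

Request:
move_arm(targets="-0.9 -0.8 0.1 0;-0.9 -0.8 0.1 0;-0.9 -0.8 0.1 0;-0.9 -0.8 0.1 0;-0.9 -0.8 0.1 0;-0.9 -0.8 0.1 0;-0.9 -0.8 0.1 0;-0.9 -0.8 0.1 0;-0.9 -0.8 0.1 0;-0.4 -0.3 0.2 0")

```text
time_s: 15.23
tcp_pos: [0.246, -0.5757, 0.2175]
ee_rot: [[-0.918, -0.395, -0.001], [-0.395, 0.918, 0.001], [0.0, 0.001, -1.0]]
wrist_force: [0.5, -0.0, -0.4]
gripper_width: 0.004
gripper_force: 0.0
```

Request:
move_arm(targets="0 0 0 0;0 0 0 0;0 0 0 0")

```text
time_s: 15.48
tcp_pos: [0.2487, -0.5739, 0.2179]
ee_rot: [[-0.918, -0.398, 0.0], [-0.398, 0.918, 0.0], [-0.0, 0.0, -1.0]]
wrist_force: [0.3, 0.0, -0.3]
gripper_width: 0.006
gripper_force: 0.0
```

Run:
```python
from h import *
n="side";y0,y1,x0,x1=190,330,255,425
C=capture(n);T=capture("top");im=C["image"];o=cv2.imread(f"pics/{n}0.png")
f=lambda a:cv2.resize(a[y0:y1,x0:x1],(400,330),interpolation=cv2.INTER_CUBIC)
cv2.imwrite("pics/cmp2.png",cv2.hconcat([f(o),f(im)]))
H=heads(T,"top")
for col,p in (("red",(292,209)),("blue",(376,293)),("black",(343,257))):
    N,l,s,ce=cv2.connectedComponentsWithStats(mask(im,col)); i=l[p[1],p[0]]; print(col,ce[i].round(1),s[i],tri(ray(T,H[col][0]),ray(C,ce[i])).round(4))
```

```text
red [292.6 212.3] [284 206  18  14 198] [0.5522 0.0741 0.0608]
blue [375.1 296.3] [364 288  23  19 315] [ 0.6108 -0.1201  0.062 ]
black [342.4 257.5] [332 248  22  21 333] [ 0.5906 -0.0533  0.0711]
```

View pics/cmp2.png

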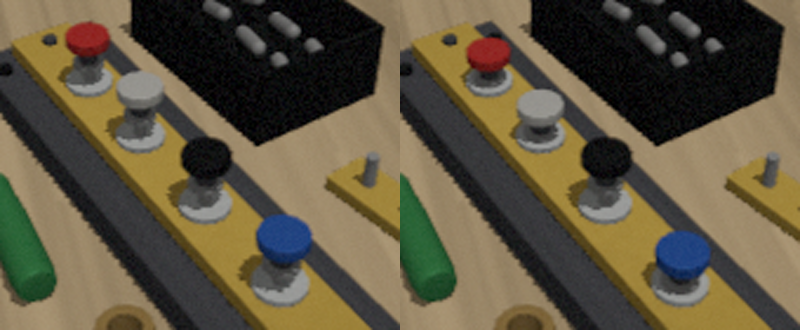

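Red, white and blue now sit down on their collars (red and blue dropped about 11.6 mm, from starts of up to 3 mm). Black hasn't moved, and neither have the parts visible around it. I'll hand in.

```bash
python3 -c "
from station import *
print(finish_job())"
```

```text
the job is handed in; nothing more can be done
None
```

I pressed the red, white and blue studs home in that order, each confirmed by a push of about 7 N with the head near 58 mm, left the black stud standing, and handed the job in at about 15.5 s; no verdict was shown.

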